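# Index the drilling fixture to its red notch and lock it

### The job

The notched disc of the drilling fixture must be locked for its last hole. Push its upright black handle round with the outside of the fingers until the notch painted red faces the brass locking bar, then push the bar's yellow lug towards the disc until the bar is fully home in the red notch. Only push: do not pinch the handle or the lug, and leave the loose tools and parts lying where they are.

Things in the scene. Friction and masses are not known exactly. Their poses are not given: they have to be found in the camera images.
- fixture: indexing fixture bolted to the bench, on a blue-grey base plate 210 x 320 mm, 16 mm thick. Origin at bench height on the disc's vertical axis, z up; the bar lies on its -y side and slides towards +y. The bar's steel guide, 39 mm wide, reaches 92 to 194 mm out from the disc axis, top 43 mm above the bench, with a strap across it at 95 to 113 mm out, top 49 mm.
- index_disc (a joint): angle of the disc, rad, growing counter-clockwise from above: at 0 and again at 6.283 the red notch faces the bar, at other multiples of 1.047 a plain notch does. It turns freely both ways, stays where it is left and takes about 3.5 N at the handle. The bar's round nose pulls the disc straight if up to 0.05 rad off; further off the bar stops on the rim.
- red_notch (a point): middle of the mouth of the red notch, at the rim, in the top face. Steel disc 170 mm across, underside 30 and top 42 mm above the bench, with six radial notches 60 degrees apart, 17 mm wide, 30 mm deep, one edged with red paint. On its middle is clamped a flange 68 mm across, top 54 mm above the bench, its nut and bolt up to 73 mm.
- lock_point (a point): point fixed to the base, on the bar's line, 85 mm from the disc axis and 42 mm above the bench: the mouth of the red notch must come here. A short red line on the guide's strap marks the direction.
- handle_top (a point): centre of the top of the disc's turning handle: an upright black round post 18 mm across (24 mm at its foot), 66 mm from the disc axis, 150 degrees counter-clockwise from the red notch seen from above; it stands 46 mm above the disc, top 88 mm above the bench
- lock_bar (a joint): how far the brass locking bar is pushed in, m: near 0 drawn back (nose 8 mm short of the disc's rim), 0.036 fully home in a notch (28 mm inside the rim). Bar 14 mm wide, 13 mm thick, round nose; it slides straight towards the disc axis, takes about 3 N and stays where it is left
- lug_top (a point): centre of the top edge of the yellow lug on the bar: an upright plate 32 mm wide across the bar, 10 mm thick along it, from 43 to 78 mm above the bench; 168 mm from the disc axis with the bar fully drawn back, 132 mm with it home. Push it on its outer face, away from the disc.
- bar_nose (a point): top of the tip of the bar's round nose, 43 mm above the bench
- flange_done: finished aluminium flange with six drilled holes, flat round ring 68 mm across, 12 mm high; loose, beside the fixture; origin at its underside; not to be moved
- flange_blank: undrilled aluminium flange, flat round ring 68 mm across, 12 mm high; loose, beside the fixture; origin at its underside; not to be moved
- screw_jar: small glass jar with a red lid, 52 mm across, 58 mm high, loose, beside the fixture; origin at its underside; not to be moved
- hex_key: black L-shaped hex key, 100 by 35 mm, 7 mm thick, lying loose by the fixture; origin at the middle of its long arm; origin at its underside; not to be moved
- screwdriver: screwdriver with a red handle, about 170 mm long, lying loose by the fixture; origin at its underside; not to be moved
- drill_case: red drill-bit case 120 x 75 x 30 mm, loose on the left; origin at its underside; not to be moved
- caliper: digital caliper about 210 mm long, 12 mm thick, lying loose on the right; origin at its underside; not to be moved

How it is judged:
On the way, in this order (a step that is already met when the one before it is completed fails the run):
1. the red notch is brought in front of the locking bar (horizontal distance between red_notch and lock_point below 0.008 m), for 0.2 s.
2. the locking bar is pushed home (value of joint lock_bar above 0.0325 m), for 0.2 s.
At the end, for the whole second after the job is handed in: The bar is pushed in at least 32.5 of its 36 mm, the mouth of the red notch is within 4 mm of the bar's line, and disc and bar are at rest (horizontal distance between red_notch and lock_point below 0.004 m and value of joint lock_bar above 0.0325 m and velocity of joint lock_bar between -0.005 and 0.005 m/s and velocity of joint index_disc between -0.05 and 0.05 rad/s); the robot touches nothing.
It fails at once if the handle is pinched (more than 2 N on its leading and on its trailing side at once) (contact force between the fingers and index_disc_c10 above 2 N and contact force between the fingers and index_disc_c11 above 2 N).
It fails at once if the bar's lug is pinched (more than 2 N on its outer and on its inner half at once) (contact force between the fingers and lock_bar_c2 above 2 N and contact force between the fingers and lock_bar_c3 above 2 N).
It fails at once if a loose tool or part is lifted or shifted by more than 15 mm (distance of any of flange_done, flange_blank, screw_jar, hex_key, screwdriver, drill_case, caliper from where it was at the start of the episode above 0.015 m).
It also fails if it takes over 64 s, if anything falls off the work surface, if the arm or the gripper's body presses on something with over 40 N, if the wrist force passes 120 N, or if a joint passes its speed limit or range.

### The arm

A 6-joint arm with a two-finger parallel gripper is mounted at the origin on the work surface. World frame = base frame: x ahead of the robot, y to its left, z up, the work surface at z = 0. Lengths are in m, angles in rad, forces in N, time in s.
With the tool pointing down it reaches from about 0.375 to 0.975 m from the base axis. Payload 3.8 kg.
Tool frame: the origin (TCP) lies midway between the tips of the shut fingers; the grasp point (between the pads) lies 19 mm behind it; z points along the fingers, y is the direction in which the jaws open and shut (so a half turn about z gives the same grasp; the last joint's range is limited). The gripper opens to 85 mm and grips with 20 to 120 N. Pads are 22 mm wide; open, the fingers measure 114 mm over their backs; the gripper's body (76 mm by 85 mm) begins 54 mm behind the grasp point. The pads swing forward as they close: fully open they stand 13 mm farther back than shut.
Start: joints at [1.117, 0.264, 1.604, -0, 1.274, -0.037], TCP at [0.273, 0.617, 0.231] pointing down, gripper open.
Joint ranges: [-2.63, 2.63], [-0.94, 2.18], [0.31, 2.57], [-1.31, 4.45], [0, 2.66], [-2.55, 2.55]. Speed limits (rad/s): [2.57, 2.57, 3.14, 3.14, 3.14, 3.14].

### API

Orientations are given as a rotation vector (axis times angle).
In Python, from workcell import bot gives the robot as it stands. The module is installed in compiled form; this text tells all that it offers.
- The arm moves only by the tool move_arm, never from a script. Its argument "steps" is a list of rows, each a list of 5 numbers: the shift along the tool's x, y, z in mm, then the turn about the tool's z in degrees, then the opening in per cent of the stroke, from 0 (shut) to 100 (fully open). In form: [[tx, ty, tz, turn, claw], ...]. A call has 1 to 20 rows; each row is the pose to reach, as a shift and turn from the pose commanded when the call began, along the tool's axes at that moment; what a row does not reach only later rows make up. A row lasts 1/10 s, in which the tool goes at most 50 mm and 8.59 degrees, less where a joint would pass 70% of its speed; a pose out of reach is approached as far as the arm can. A call with a gripper value outside its range is refused whole. The fingers move at their own pace and stop on an object; "newtons" is the grip in N (left out, the last holds). Time passes only in rows, so rows that repeat a pose let the fingers close. It gives the time, the measured TCP pose, the force and the opening at its end, in the units of the state.
- bot.read_state(): the state, without advancing time (a new reading comes with each control period).
- bot.read_camera(name): name is "scene" or "side" or "wrist"; returns a dict with "pixels" (420x560x3 uint8, red, green, blue), "depth" (420x560 float32, m along the optical axis (not along the pixel's ray), 0 where there is no reading), "fovy" (degrees; the focal length in pixels is half the picture's height over the tangent of half this angle, whatever the lens; pixels are square), "cx", "cy" (the principal point, pixels), "k1" (the pictures are not rectified: a ray, as slopes to the right and down, at radius r is drawn at 1 + k1 r^2 times it, then the intrinsics apply), "xyz" and "attitude" of the camera in the world. Camera axes: x right, y up, looking along -z (the intrinsics and any distortion apply to the point x, -y, -z); pixel columns grow to the right and rows downward; lengths in m; the calibration is good to about 2 mm. A picture is of the moment at which its call begins.
- bot.finish_job(): hands the job in, once; it reports no verdict.
The state is a dict: "time": time; "q": joint angles; "joint_vel": joint speeds; "joint_torque": joint torques, N m; "tool_pos": TCP position; "tcp_rot": TCP orientation; "wrist_force": force on the tool from outside, world axes, zero at the start; "torque": the same for the moment, N m; "width": opening from 0.0 (shut) to 1.0 (fully open).
Only numpy, scipy, OpenCV 4.12 (cv2) and the standard library are available. Lean on these libraries where they do the work, as an engineer would, in place of code of your own. Each camera call takes 0.05 s, during which the arm holds its last target.

## Working session

There is one attempt and no reset: what is moved stays moved. The work goes in short steps, Python scripts to look and compute and a tool call to move; the robot and the scene stay as the last step left them, time stands still between calls to the robot, and variables do not carry over. Pictures are saved under pics/ and viewed, and the job is handed in when it is done.

Besides the shell and the picture viewer there is one more tool, called as a command line: name --pt "numbers of a row" for each row, then --argument value for the rest. move_arm: Moves the arm, as the interface text tells. Its arguments: {"type":"object","properties":{"steps":{"type":"array","items":{"type":"array","items":{"type":"number"}}},"newtons":{"type":"number"}},"required":["steps"]}

```bash
mkdir -p pics; cat > h.py <<'E'
import numpy as np,cv2
from workcell import bot
from scipy.spatial.transform import Rotation as R
def K(c):
    h,w=c["pixels"].shape[:2]; f=h/2/np.tan(np.radians(c["fovy"])/2); return f
def Rm(c):
    a=np.array(c["attitude"],float)
    if a.shape==(3,3): return a
    return R.from_rotvec(a).as_matrix() if a.size==3 else None
def cloud(c):
    f=K(c);h,w=c["depth"].shape
    u,v=np.meshgrid(np.arange(w),np.arange(h))
    km=np.array([[f,0,c["cx"]],[0,f,c["cy"]],[0,0,1]]);d=np.array([c["k1"],0,0,0,0.])
    p=cv2.undistortPoints(np.stack([u,v],-1).reshape(-1,1,2).astype(np.float64),km,d).reshape(h,w,2)
    D=c["depth"]; P=np.stack([p[...,0]*D,-p[...,1]*D,-D],-1)
    W=P@Rm(c).T+np.array(c["xyz"]); W[D==0]=np.nan
    return W
def proj(c,X):
    f=K(c);P=(np.atleast_2d(X)-np.array(c["xyz"]))@Rm(c)
    a=P[:,0]/-P[:,2];b=-P[:,1]/-P[:,2];s=1+c["k1"]*(a*a+b*b)
    return np.stack([f*a*s+c["cx"],f*b*s+c["cy"]],-1)
def save(c,n): cv2.imwrite(n,cv2.cvtColor(c["pixels"],cv2.COLOR_RGB2BGR))
E
python3 - <<'E'
from h import *
import pickle
print(bot.read_state())
for n in["scene","side","wrist"]:
    c=bot.read_camera(n);save(c,f"pics/{n}0.png");pickle.dump(c,open(n+"0.pkl","wb"))
    print(n,c["fovy"],c["cx"],c["cy"],c["k1"],c["xyz"],c["attitude"])
E
```

```text
{'time': 0.0, 'q': array([ 1.11710130e+00,  2.64788519e-01,  1.60538033e+00,  5.74505197e-07,
        1.27370317e+00, -3.68968451e-02]), 'joint_vel': array([ 0.000265  ,  0.00097133,  0.00059861,  0.00016705,  0.00013826,
       -0.0006815 ]), 'joint_torque': array([-2.49110108e-04, -5.15096569e+01, -3.67316866e+01,  1.96504157e-04,
        1.28473778e-02, -2.75027425e-06]), 'tool_pos': array([0.27294026, 0.61655129, 0.22993478]), 'tcp_rot': array([-0.64986158, -3.07307522,  0.00347242]), 'wrist_force': array([-0.74393039, -0.05179417, -1.08339982]), 'torque': array([-0.0177077 , -0.05798987, -0.02134918]), 'width': 0.9997013360380289}
scene 49.54629603684805 277.820475432866 205.61523422157558 -0.1411057236107916 [1.43618016 0.50393824 0.96959405] [0.50717153 0.83709288 1.87875086]
side 54.116022821364545 280.80092130391216 206.91662465159294 -0.03673750412000625 [ 0.24929707 -0.87727531  1.08748244] [ 0.79328215 -0.14396837 -0.30040526]
wrist 68.42503431134925 286.604235744149 201.73709801701827 -0.046084707629818256 [0.20036381 0.64791863 0.37108915] [-0.28370049 -0.18037764  1.14440118]
```

View pics/scene0.png

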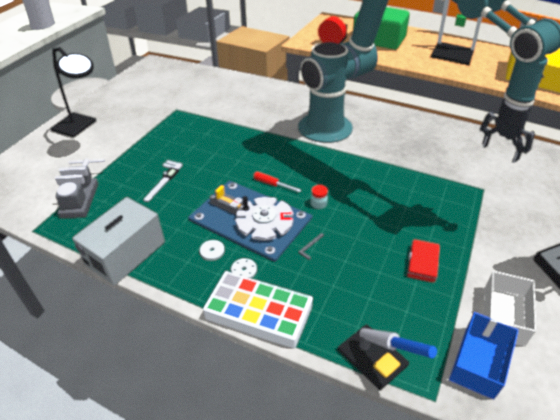

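View pics/side0.png

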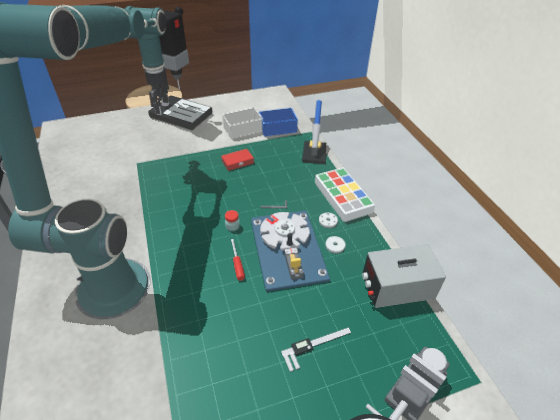

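View pics/wrist0.png

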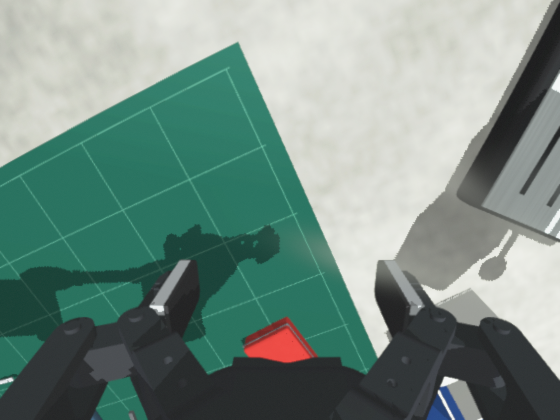

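```bash
python3 - <<'E'
from h import *
import pickle
for n,(u,v,w,hh) in {"scene":(170,150,190,142),"side":(210,190,150,112)}.items():
    c=pickle.load(open(n+"0.pkl","rb"))
    im=cv2.cvtColor(c["pixels"],cv2.COLOR_RGB2BGR)[v:v+hh,u:u+w]
    cv2.imwrite(f"pics/{n}0z.png",cv2.resize(im,(780,580),interpolation=cv2.INTER_CUBIC))
    W=cloud(c)
    pix=c["pixels"].astype(int);r,g,b=pix[...,0],pix[...,1],pix[...,2]
    roi=np.zeros(r.shape,bool);roi[v:v+hh,u:u+w]=1
    print(n,"bench z",np.nanmedian(W[...,2][roi&(g>r+25)&(g>b+5)]))
    def rep(name,m):
        m=m&roi; P=W[m]; print(name,m.sum(),np.nanmedian(P,0).round(4), np.nanmin(P,0).round(3),np.nanmax(P,0).round(3))
    y=(r>150)&(g>110)&(b<90);rep("yellow",y&(W[...,2]>.03))
    rep("redz.035-.05",(r>140)&(g<80)&(b<80)&(W[...,2]>.033)&(W[...,2]<.052))
    rep("black tall",(r<60)&(g<60)&(b<60)&(W[...,2]>.075)&(W[...,2]<.1))
    # disc top
    m=roi&(abs(W[...,2]-.042)<.004)&(r>120)&(abs(r-b)<30)
    rep("disc",m)
    P=W[m][:,:2]
    (cc,rad)=cv2.minEnclosingCircle(P.astype(np.float32));print("enc",cc,rad)
    m=roi&(abs(W[...,2]-.016)<.003)&(b>r+10);rep("plate",m)
    print(cv2.minAreaRect(W[m][:,:2].astype(np.float32)*1000))
E
```

```text
scene bench z -0.0005390389984907262
yellow 83 [ 0.5674 -0.1257  0.0626] [ 0.55  -0.136  0.039] [ 0.583 -0.122  0.079]
redz.035-.05 82 [0.8275 0.1142 0.0442] [0.419 0.077 0.04 ] [0.845 0.166 0.052]
black tall 13 [ 0.5851 -0.0267  0.0833] [ 0.582 -0.031  0.075] [ 0.59  -0.024  0.089]
disc 1606 [0.626  0.0569 0.0418] [ 0.44  -0.154  0.038] [0.886 0.216 0.046]
enc (0.6536191701889038, 0.06567823886871338) 0.2337297648191452
plate 2138 [ 0.6236 -0.0394  0.0153] [ 0.402 -0.389  0.013] [0.789 0.168 0.019]
((557.7695922851562, -126.29922485351562), (548.7760009765625, 375.750732421875), 78.4106216430664)
side bench z 0.002581101644989703
yellow 56 [ 0.5631 -0.1312  0.0623] [ 0.549 -0.144  0.036] [ 0.577 -0.127  0.079]
redz.035-.05 8 [0.5555 0.0806 0.0455] [0.422 0.072 0.044] [0.566 0.127 0.049]
black tall 6 [ 0.5756 -0.0354  0.0806] [ 0.573 -0.039  0.077] [ 0.583 -0.032  0.088]
disc 900 [0.5979 0.027  0.0435] [ 0.4   -0.155  0.038] [0.899 0.182 0.046]
enc (0.6489972472190857, 0.08299507945775986) 0.25612786412239075
plate 1811 [ 0.5437 -0.0807  0.0169] [ 0.397 -0.19   0.013] [0.794 0.202 0.019]
((582.6922607421875, 7.6149749755859375), (378.7798767089844, 402.6546936035156), 82.35159301757812)
```

```bash
ls pics
```

```text
scene0.png
scene0z.png
side0.png
side0z.png
wrist0.png
```

View pics/scene0z.png

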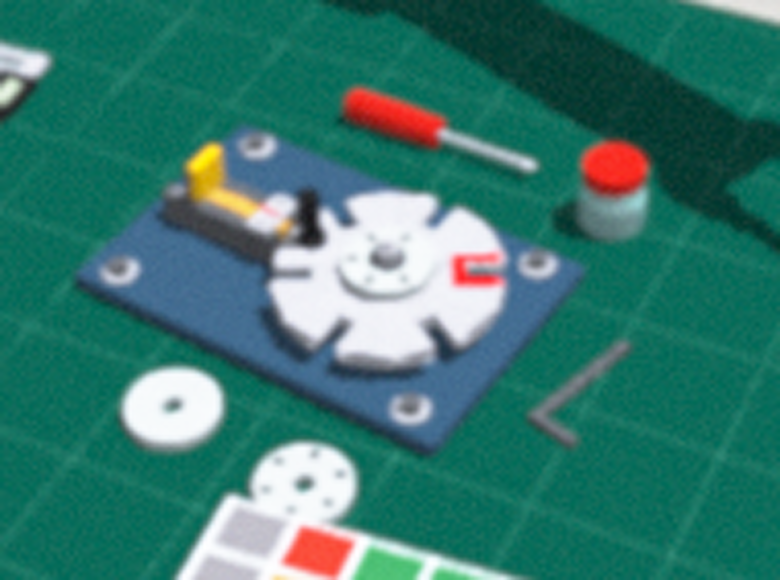

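View pics/side0z.png

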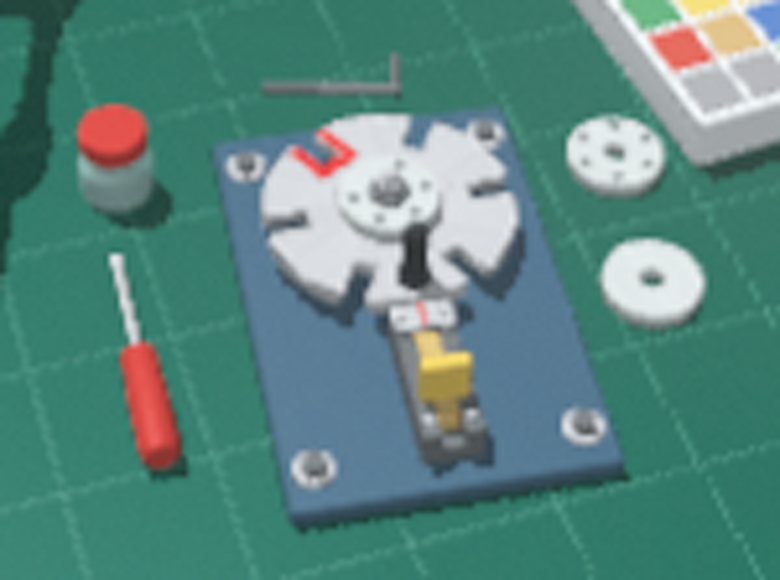

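```bash
python3 - <<'E'
from h import *
import pickle
from scipy.optimize import least_squares
for n,(u,v,w,hh) in {"scene":(232,193,66,50),"side":(258,208,55,45)}.items():
    c=pickle.load(open(n+"0.pkl","rb"));W=cloud(c)
    pix=c["pixels"].astype(int);r,b=pix[...,0],pix[...,2]
    roi=np.zeros(r.shape,bool);roi[v:v+hh,u:u+w]=1
    m=roi&(abs(W[...,2]-.042)<.004)
    P=W[m][:,:2];print(n,m.sum(),cv2.minEnclosingCircle(P.astype(np.float32)))
    m=roi&(abs(W[...,2]-.054)<.003);P=W[m][:,:2]
    print("flange",m.sum(),np.median(P,0),cv2.minEnclosingCircle(P.astype(np.float32)))
    m=roi&(W[...,2]>.062)&(W[...,2]<.075);print("nut/hand",W[m].round(3)[:12].tolist())
    red=roi&(r>140)&(pix[...,1]<90)&(b<90);print("red",W[red].mean(0),red.sum())
s=bot.read_state();print(R.from_rotvec(s["tcp_rot"]).as_matrix().round(3))
c=pickle.load(open("wrist0.pkl","rb"));M=R.from_rotvec(s["tcp_rot"]).as_matrix()
print("cam in tool",M.T@(np.array(c["xyz"])-s["tool_pos"]));print("cam axes in tool",(M.T@Rm(c)).round(3))
E
```

```text
scene 1239 ((0.5837143063545227, 0.011784684844315052), 0.1084924265742302)
flange 223 [0.5897367  0.03628039] ((0.584484875202179, -0.003082555253058672), 0.07041177153587341)
nut/hand [[0.588, -0.036, 0.075], [0.585, -0.034, 0.073], [0.58, -0.024, 0.073], [0.585, -0.038, 0.068], [0.588, -0.033, 0.072], [0.589, -0.029, 0.075], [0.585, -0.027, 0.072], [0.583, -0.025, 0.071], [0.578, -0.025, 0.067], [0.586, -0.038, 0.065], [0.589, -0.032, 0.069], [0.588, -0.029, 0.07]]
red [0.56239112 0.0871783  0.03769118] 20
side 785 ((0.5833618640899658, 0.02308504655957222), 0.09903179854154587)
flange 171 [0.5763938  0.02116404] ((0.5816888809204102, -0.0049555860459804535), 0.07403628528118134)
nut/hand [[0.582, 0.041, 0.073], [0.584, 0.039, 0.075], [0.588, 0.038, 0.074], [0.58, 0.036, 0.074], [0.591, 0.037, 0.069], [0.576, 0.036, 0.07], [0.583, 0.034, 0.07], [0.586, 0.033, 0.07], [0.589, 0.03, 0.072], [0.573, 0.037, 0.065], [0.576, 0.034, 0.067], [0.579, 0.034, 0.066]]
red [0.55743833 0.08286705 0.04547844] 11
[[-0.914  0.405 -0.001]
 [ 0.405  0.914 -0.002]
 [ 0.    -0.002 -1.   ]]
cam in tool [ 0.079095   -0.00110906 -0.14082837]
cam axes in tool [[ 0.     0.95   0.313]
 [ 1.    -0.001  0.002]
 [ 0.002  0.313 -0.95 ]]
```

move_arm --pt "-114 -118 -20 39 0" --pt "-114 -118 -20 39 0" --pt "-114 -118 -20 39 0" --pt "-228 -236 -20 78 0" --pt "-228 -236 -20 78 0" --pt "-228 -236 -20 78 0" --pt "-228 -236 -20 78 0" --pt "-457 -472 -20 120 0" --pt "-457 -472 -20 120 0" --pt "-457 -472 -20 156 0" --pt "-457 -472 -20 156 0" --pt "-457 -472 -20 156 0" --pt "-457 -472 -20 156 0" --pt "-457 -472 -20 156 0" --pt "-457 -472 -20 156 0" --pt "-457 -472 -20 156 0" --pt "-457 -472 -20 156 0" --pt "-457 -472 -20 156 0" --pt "-457 -472 -20 156 0" --pt "-457 -472 -20 156 0"

```text
time: 2.15
tool_pos: [0.4999, 0.0006, 0.2511]
tcp_rot: [-3.142, -0.007, 0.001]
wrist_force: [-0.4, -0.2, -0.1]
width: -0.001
```

```bash
python3 - <<'E'
from h import *
import pickle
c=bot.read_camera("wrist");save(c,"pics/wrist1.png");pickle.dump(c,open("wrist1.pkl","wb"))
s=bot.read_state();print(s["time"],s["tool_pos"],s["wrist_force"],s["width"],s["q"]);print(R.from_rotvec(s["tcp_rot"]).as_matrix().round(3))
E
```

```text
2.2 [0.49990185 0.00062835 0.25108954] [ 0.36891474 -0.16110757  0.32984422] 3.3982144483291326e-05 [-4.85595751e-02 -8.36060308e-02  1.94435515e+00 -2.07272587e-05
  1.28120748e+00  1.51729964e+00]
[[ 1.     0.005 -0.   ]
 [ 0.005 -1.    -0.   ]
 [-0.     0.    -1.   ]]
```

View pics/wrist1.png

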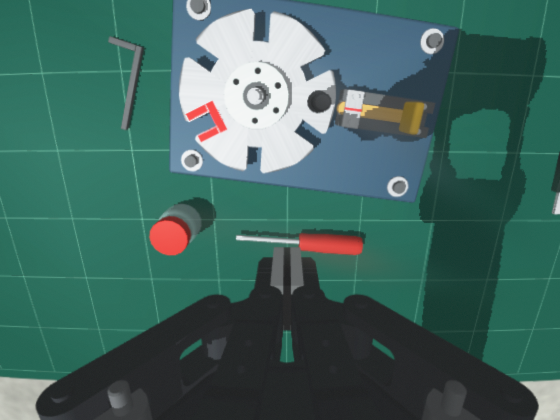

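```bash
cat >> h.py <<'E'
def ray(c,u,v,z):
    f=K(c);km=np.array([[f,0,c["cx"]],[0,f,c["cy"]],[0,0,1]])
    p=cv2.undistortPoints(np.array([[[u,v]]],float),km,np.array([c["k1"],0,0,0,0.]))[0,0]
    d=Rm(c)@np.array([p[0],-p[1],-1]);o=np.array(c["xyz"]);return (o+d*(z-o[2])/d[2])
E
python3 - <<'E'
from h import *
import pickle
c=pickle.load(open("wrist1.pkl","rb"));W=cloud(c);im=cv2.cvtColor(c["pixels"],cv2.COLOR_RGB2BGR)
cv2.imwrite("pics/wrist1z.png",cv2.resize(im[0:205,165:465],(800,547),interpolation=cv2.INTER_CUBIC))
Z=W[...,2];u,v=np.meshgrid(np.arange(560),np.arange(420));roi=(v<210)&(u>160)&(u<465)
pix=c["pixels"].astype(int);r,g,b=pix[...,0],pix[...,1],pix[...,2]
def rep(n,m):
    P=W[m&roi];print(n,len(P),np.median(P,0).round(4),P.min(0).round(4),P.max(0).round(4));return P
rep("bench",(abs(Z)<.004))
P=rep("disc",(abs(Z-.042)<.003)&(u<340));print(cv2.minEnclosingCircle(P[:,:2].astype(np.float32)))
P=rep("flange",(abs(Z-.054)<.003)&(u<297));print(cv2.minEnclosingCircle(P[:,:2].astype(np.float32)))
P=rep("nut",(Z>.066)&(Z<.078)&(u<290))
P=rep("handle",(Z>.08)&(Z<.1));print(cv2.minEnclosingCircle(P[:,:2].astype(np.float32)))
P=rep("lug",(Z>.074)&(Z<.08)&(u>380));print(cv2.minAreaRect(P[:,:2].astype(np.float32)*1000))
P=rep("red",(r>150)&(g<80)&(u<240))
P=rep("plate",(abs(Z-.016)<.003)&(b>r+15));print(cv2.minAreaRect(P[:,:2].astype(np.float32)*1000))
P=rep("guide",(abs(Z-.043)<.003)&(u>345));print(cv2.minAreaRect(P[:,:2].astype(np.float32)*1000))
P=rep("redline",(r>g+60)&(u>340)&(b>g-20))
E
```

```text
bench 14862 [ 0.4918 -0.1041 -0.0009] [ 0.4394 -0.2453 -0.0039] [0.6937 0.1693 0.0039]
disc 12983 [0.5946 0.0339 0.0404] [ 0.5011 -0.0592  0.039 ] [0.6697 0.1164 0.0449]
((0.5831363201141357, 0.02632981538772583), 0.09041251242160797)
flange 3017 [0.586  0.0305 0.0526] [ 0.5531 -0.0023  0.051 ] [0.6182 0.0639 0.057 ]
((0.5849929451942444, 0.03100687451660633), 0.03405839204788208)
nut 94 [0.5848 0.0314 0.0714] [0.5791 0.0249 0.066 ] [0.5925 0.0364 0.0737]
handle 285 [ 0.5795 -0.0341  0.0862] [ 0.5711 -0.0436  0.0815] [ 0.5886 -0.0259  0.0886]
((0.5795431733131409, -0.034515589475631714), 0.009186611510813236)
lug 270 [ 0.5652 -0.1305  0.0759] [ 0.5493 -0.1366  0.074 ] [ 0.5798 -0.125   0.0782]
((564.7877807617188, -131.21640014648438), (9.762642860412598, 30.68358039855957), 84.01876068115234)
red 115 [nan nan nan] [nan nan nan] [nan nan nan]
plate 24740 [ 0.5998 -0.071   0.0145] [ 0.4452 -0.1928  0.013 ] [0.6859 0.1549 0.019 ]
((553.885986328125, -19.659011840820312), (320.3249206542969, 257.9740905761719), 83.04673767089844)
guide 1731 [ 0.5692 -0.1096  0.0414] [ 0.5427 -0.1637  0.04  ] [ 0.593  -0.0645  0.0459]
((567.4772338867188, -111.98896789550781), (99.9216079711914, 39.635467529296875), 83.1219711303711)
redline 45 [ 0.5724 -0.0717  0.0487] [ 0.5704 -0.0807  0.0466] [ 0.5744 -0.0633  0.0505]
```

```bash
sleep 0
```

```text
(no output)
```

View pics/wrist1z.png

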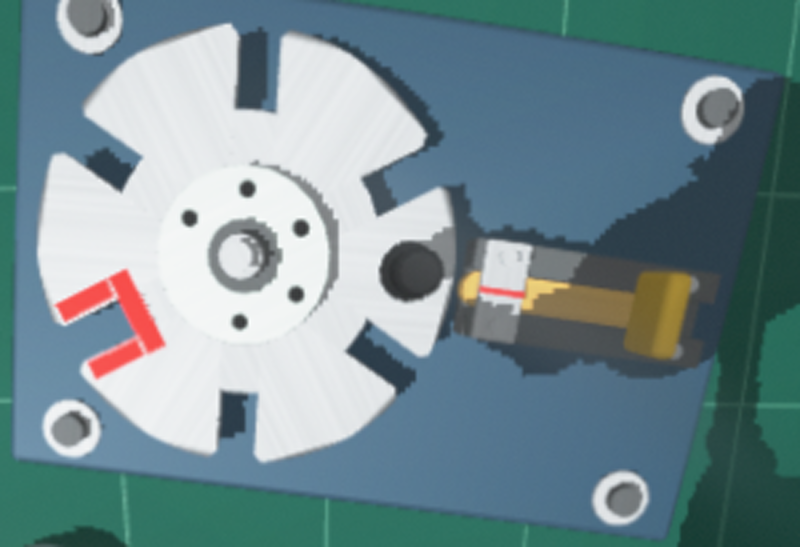

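move_arm --pt "22 16 40 2.5 0" --pt "43 33 90 5 0" --pt "43 33 140 5 0" --pt "43 33 170 5 0" --pt "43 33 191 5 0" --pt "43 33 191 5 0" --pt "43 33 191 5 0"

```text
time: 2.9
tool_pos: [0.5432, -0.0322, 0.0604]
tcp_rot: [-3.139, 0.132, 0.001]
wrist_force: [1.1, 0.5, 0.7]
width: -0.0
```

```bash
python3 - <<'E'
from h import *
import pickle
c=bot.read_camera("wrist");save(c,"pics/wrist2.png");pickle.dump(c,open("wrist2.pkl","wb"))
s=bot.read_state();print(s["time"],s["tool_pos"],s["wrist_force"],s["q"]);print(R.from_rotvec(s["tcp_rot"]).as_matrix().round(3))
print(proj(c,[[.5795,-.0348,.088],[.585,.031,.073]]))
E
```

```text
2.95 [ 0.54434388 -0.03232859  0.06164591] [-0.50396687 -0.08302664  0.35013497] [-1.04998739e-01  1.87447915e-01  2.03716628e+00 -3.36047987e-07
  9.14843522e-01  1.54987834e+00]
[[ 0.996 -0.084  0.002]
 [-0.084 -0.996 -0.   ]
 [ 0.002  0.    -1.   ]]
[[281.43005109 219.48106032]
 [133.68309277 206.99296042]]
```

View pics/wrist2.png

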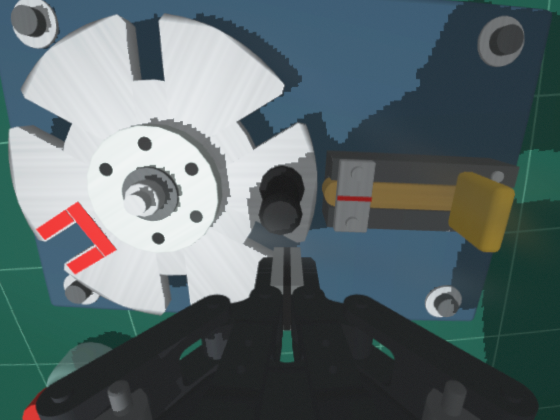

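```bash
cat > plan.py <<'E'
import numpy as np
A=np.array([.585,.031])
def row(p0,psi0,phi,d=.020,rr=.066):
    a=np.radians(phi);r=np.array([np.cos(a),np.sin(a)]);t=np.array([-r[1],r[0]])
    P=A+rr*r-d*t;e=P-p0;c=np.radians(psi0)
    x=np.array([np.cos(c),np.sin(c)]);y=np.array([np.sin(c),-np.cos(c)])
    turn=-((phi-270)-psi0);turn=(turn+180)%360-180
    return [round(1000*e@x,0),round(1000*e@y,0),0,round(turn,0),0]
E
python3 - <<'E'
from plan import *
p0=np.array([.5435,-.0322])
print([row(p0,-4.8,f) for f in list(range(258,335,4))])
E
```

```text
[[np.float64(8.0), np.float64(-3.0), 0, 7.0, 0], [np.float64(12.0), np.float64(-2.0), 0, 3.0, 0], [np.float64(17.0), np.float64(-0.0), 0, -1.0, 0], [np.float64(22.0), np.float64(1.0), 0, -5.0, 0], [np.float64(26.0), np.float64(2.0), 0, -9.0, 0], [np.float64(31.0), np.float64(2.0), 0, -13.0, 0], [np.float64(36.0), np.float64(3.0), 0, -17.0, 0], [np.float64(41.0), np.float64(2.0), 0, -21.0, 0], [np.float64(46.0), np.float64(2.0), 0, -25.0, 0], [np.float64(50.0), np.float64(1.0), 0, -29.0, 0], [np.float64(55.0), np.float64(-0.0), 0, -33.0, 0], [np.float64(60.0), np.float64(-2.0), 0, -37.0, 0], [np.float64(64.0), np.float64(-3.0), 0, -41.0, 0], [np.float64(68.0), np.float64(-6.0), 0, -45.0, 0], [np.float64(73.0), np.float64(-8.0), 0, -49.0, 0], [np.float64(77.0), np.float64(-11.0), 0, -53.0, 0], [np.float64(80.0), np.float64(-14.0), 0, -57.0, 0], [np.float64(84.0), np.float64(-17.0), 0, -61.0, 0], [np.float64(87.0), np.float64(-20.0), 0, -65.0, 0], [np.float64(90.0), np.float64(-24.0), 0, -69.0, 0]]
```

move_arm --pt "8 -1 0 2 0" --pt "12 -1 0 1 0" --pt "17 0 0 -1 0" --pt "22 1 0 -5 0" --pt "26 2 0 -9 0" --pt "31 2 0 -13 0" --pt "36 3 0 -17 0" --pt "41 2 0 -21 0" --pt "46 2 0 -25 0" --pt "50 1 0 -29 0" --pt "55 0 0 -33 0" --pt "60 -2 0 -37 0" --pt "64 -3 0 -41 0" --pt "68 -6 0 -45 0" --pt "68 -6 0 -45 0"

```text
time: 4.45
tool_pos: [0.6126, -0.0326, 0.0619]
tcp_rot: [2.948, 1.08, 0.003]
wrist_force: [-1.0, -1.1, 0.7]
width: -0.002
```

```bash
cat > look.py <<'E'
from h import *
import pickle,sys
c=bot.read_camera("wrist");save(c,f"pics/{sys.argv[1]}.png");pickle.dump(c,open(sys.argv[1]+".pkl","wb"))
s=bot.read_state();M=R.from_rotvec(s["tcp_rot"]).as_matrix();print(s["time"],s["tool_pos"].round(4),s["wrist_force"].round(2),s["q"].round(3),"psi",np.degrees(np.arctan2(M[1,0],M[0,0])))
W=cloud(c);Z=W[...,2];A=np.array([.585,.031]);rad=np.hypot(W[...,0]-A[0],W[...,1]-A[1])
k=c["pixels"].max(-1)<75
m=(Z>.08)&(Z<.1)&(abs(rad-.066)<.012)
P=W[m]
if len(P): h=np.array(cv2.minEnclosingCircle(P[:,:2].astype(np.float32))[0]);print("handle",len(P),h,cv2.minEnclosingCircle(P[:,:2].astype(np.float32))[1],"ang",np.degrees(np.arctan2(*(h-A)[::-1]))%360)
E
python3 look.py w3
```

```text
4.5 [ 0.6125 -0.0324  0.0618] [ 0.12 -1.05 -0.8 ] [-0.093  0.303  1.89  -0.     0.946  0.777] psi 40.12485908490096
handle 2707 [ 0.61954844 -0.0281454 ] 0.02075357176363468 ang 300.290363690433
```

View pics/w3.png

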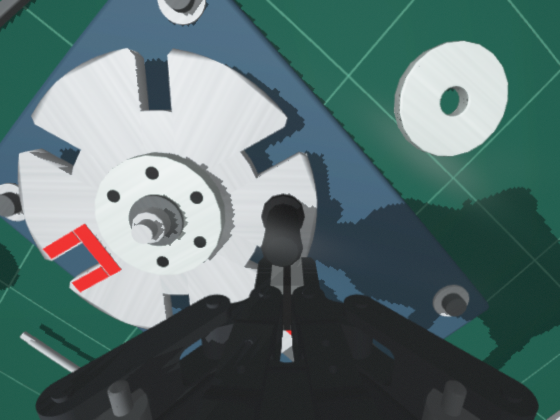

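```bash
python3 - <<'E'
from plan import *
from h import *
import pickle
c=pickle.load(open("w3.pkl","rb"))
h=ray(c,282,248,.088)[:2];print(h,np.hypot(*(h-A)),np.degrees(np.arctan2(*(h-A)[::-1]))%360)
print([[float(q) for q in row(np.array([.6125,-.0324]),40.1,f)] for f in range(314,395,4)])
E
```

```text
[ 0.62902943 -0.01826636] 0.06607393816294484 311.78721671545526
[[4.0, 1.0, 0.0, -4.0, 0.0], [9.0, 2.0, 0.0, -8.0, 0.0], [14.0, 2.0, 0.0, -12.0, 0.0], [19.0, 3.0, 0.0, -16.0, 0.0], [23.0, 3.0, 0.0, -20.0, 0.0], [28.0, 2.0, 0.0, -24.0, 0.0], [33.0, 1.0, 0.0, -28.0, 0.0], [38.0, 0.0, 0.0, -32.0, 0.0], [42.0, -1.0, 0.0, -36.0, 0.0], [47.0, -3.0, 0.0, -40.0, 0.0], [51.0, -5.0, 0.0, -44.0, 0.0], [55.0, -7.0, 0.0, -48.0, 0.0], [59.0, -10.0, 0.0, -52.0, 0.0], [63.0, -13.0, 0.0, -56.0, 0.0], [67.0, -16.0, 0.0, -60.0, 0.0], [70.0, -19.0, 0.0, -64.0, 0.0], [73.0, -23.0, 0.0, -68.0, 0.0], [76.0, -27.0, 0.0, -72.0, 0.0], [79.0, -31.0, 0.0, -76.0, 0.0], [81.0, -35.0, 0.0, -80.0, 0.0], [83.0, -39.0, 0.0, -84.0, 0.0]]
```

move_arm --pt "4 1 0 -4 0" --pt "9 2 0 -8 0" --pt "14 2 0 -12 0" --pt "19 3 0 -16 0" --pt "23 3 0 -20 0" --pt "28 2 0 -24 0" --pt "33 1 0 -28 0" --pt "38 0 0 -32 0" --pt "42 -1 0 -36 0" --pt "47 -3 0 -40 0" --pt "51 -5 0 -44 0" --pt "55 -7 0 -48 0" --pt "59 -10 0 -52 0" --pt "63 -13 0 -56 0" --pt "67 -16 0 -60 0" --pt "70 -19 0 -64 0" --pt "73 -23 0 -68 0" --pt "76 -27 0 -72 0" --pt "79 -31 0 -76 0" --pt "79 -31 0 -76 0"

```text
time: 6.5
tool_pos: [0.6534, 0.0428, 0.0618]
tcp_rot: [1.66, 2.663, 0.003]
wrist_force: [1.1, -0.5, 0.4]
width: 0.001
```

```bash
python3 look.py w4
```

```text
6.55 [0.653  0.0427 0.0616] [ 1.55 -1.21 -0.42] [ 0.027  0.371  1.797  0.     0.971 -0.427] psi 116.03206375788903
handle 2769 [0.64970386 0.04883998] 0.020639773458242416 ang 15.414457258295688
```

View pics/w4.png

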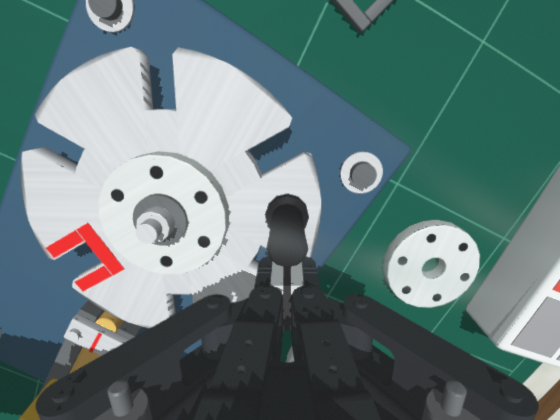

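```bash
python3 - <<'E'
from plan import *
from h import *
import pickle
c=pickle.load(open("w4.pkl","rb"))
for v in(246,249): h=ray(c,287,v,.088)[:2];print(h,np.hypot(*(h-A)),np.degrees(np.arctan2(*(h-A)[::-1]))%360)
# red notch mouth: corners of the notch edges at rim
for uv in((47,252),(77,287)):
    h=ray(c,*uv,.042)[:2];print(h,np.hypot(*(h-A)),np.degrees(np.arctan2(*(h-A)[::-1]))%360)
h=ray(c,96,343,.049)[:2];print("line",h,np.hypot(*(h-A)),np.degrees(np.arctan2(*(h-A)[::-1]))%360)
print([[float(q) for q in row(np.array([.653,.0427]),116,f)] for f in range(388,414,3)])
E
```

```text
[0.64383472 0.06225076] 0.06661932218555876 27.975535322413194
[0.64443935 0.06101903] 0.06658962501187327 26.79543500333144
[ 0.52735892 -0.02563572] 0.0808090298357394 224.49594783317724
[ 0.54984266 -0.04140913] 0.0804929831266631 244.10169611499248
line [ 0.57353693 -0.07103259] 0.10267449661268452 263.5898600687236
[[2.0, 0.0, 0.0, -2.0, 0.0], [5.0, 1.0, 0.0, -5.0, 0.0], [9.0, 2.0, 0.0, -8.0, 0.0], [12.0, 2.0, 0.0, -11.0, 0.0], [16.0, 3.0, 0.0, -14.0, 0.0], [19.0, 3.0, 0.0, -17.0, 0.0], [23.0, 3.0, 0.0, -20.0, 0.0], [27.0, 2.0, 0.0, -23.0, 0.0], [30.0, 2.0, 0.0, -26.0, 0.0]]
```

move_arm --pt "5 1 0 -5 0" --pt "9 2 0 -8 0" --pt "12 2 0 -11 0" --pt "16 3 0 -14 0" --pt "19 3 0 -17 0" --pt "23 3 0 -20 0" --pt "25 3 0 -22 0" --pt "25 3 0 -22 0"

```text
time: 7.35
tool_pos: [0.6449, 0.0664, 0.0616]
tcp_rot: [1.124, 2.931, 0.002]
wrist_force: [3.9, -1.1, 1.3]
width: 0.002
```

```bash
python3 look.py w5; python3 - <<'E'
import cv2
im=cv2.imread("pics/w5.png");cv2.imwrite("pics/w5z.png",cv2.resize(im[130:420,0:340],(700,597),interpolation=cv2.INTER_CUBIC))
E
```

```text
7.4 [0.6448 0.0663 0.0615] [ 3.23 -0.57  1.18] [ 0.064  0.361  1.812  0.     0.966 -0.774] psi 137.99708902062937
handle 2781 [0.63885182 0.07066371] 0.02067815326154232 ang 36.37291955185635
```

View pics/w5z.png

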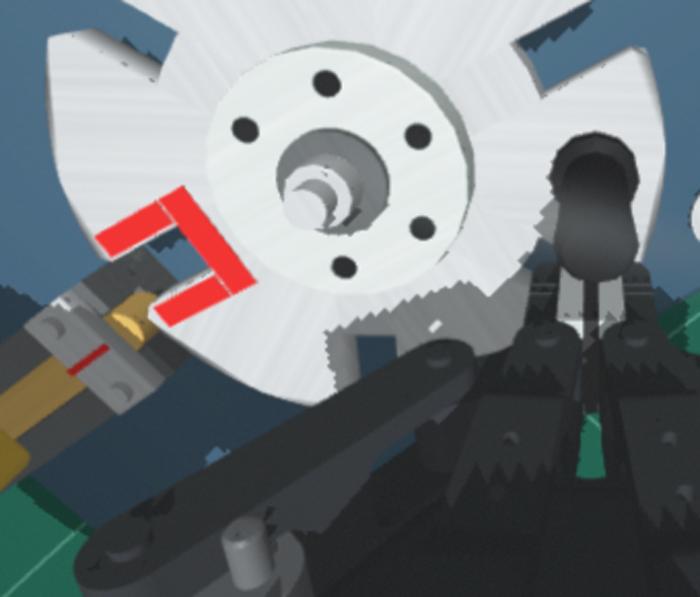

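```bash
cat > red.py <<'E'
from h import *
import pickle,sys
from plan import A
c=pickle.load(open(sys.argv[1]+".pkl","rb"))
p=c["pixels"].astype(int);m=(p[...,0]>150)&(p[...,1]<90)&(p[...,2]<90)
n,l,st,ce=cv2.connectedComponentsWithStats(m.astype(np.uint8))
def an(h): d=h-A;return np.hypot(*d).round(4),(np.degrees(np.arctan2(*d[::-1]))%360).round(2)
pts=[]
for v,u in zip(*np.nonzero(m)):
    h=ray(c,u,v,.042)[:2]
    if .03<np.hypot(*(h-A))<.09: pts.append(h)
pts=np.array(pts);print(len(pts),"mean",an(pts.mean(0)))
r=cv2.minAreaRect(pts.astype(np.float32)*1000);print(r, an(np.array(r[0])/1000))
a=np.degrees(np.arctan2(pts[:,1]-A[1],pts[:,0]-A[0]))%360;print("angle ext",a.min(),a.max())
E
python3 red.py w5; python3 red.py w1 2>/dev/null; cp wrist1.pkl w1.pkl; python3 red.py w1;python3 - <<'E'
from h import *
from plan import A
import pickle
c=pickle.load(open("w5.pkl","rb"));
p=c["pixels"].astype(int);m=(p[...,0]>p[...,1]+60)&(abs(p[...,1]-p[...,2])<40);m[:285]=0;m[:,80:]=0;m[330:]=0
P=np.array([ray(c,u,v,.049)[:2] for v,u in zip(*np.nonzero(m))]);print(len(P),P.mean(0),np.degrees(np.arctan2(*(P.mean(0)-A)[::-1]))%360)
W=cloud(c);Z=W[...,2];fl=(abs(Z-.0535)<.003)&(np.hypot(W[...,0]-A[0],W[...,1]-A[1])<.04);print(cv2.minEnclosingCircle(W[fl][:,:2].astype(np.float32)))
E
```

```text
1537 mean (np.float64(0.0579), np.float64(255.3))
((570.0026245117188, -28.509071350097656), (33.564212799072266, 33.56730651855469), 75.6212158203125) (np.float64(0.0614), np.float64(255.85))
angle ext 235.75113833866382 275.8192023645141
351 mean (np.float64(0.0592), np.float64(114.28))
((558.5457763671875, 87.91131591796875), (31.46282386779785, 31.20781898498535), 24.678659439086914) (np.float64(0.0628), np.float64(114.93))
angle ext 96.87735594990808 132.87368265259033
90 [ 0.57262754 -0.07090848] 263.07773698088954
((0.5854464173316956, 0.03181383013725281), 0.03453855961561203)
```

```bash
python3 - <<'E'
from plan import *
print([[float(q) for q in row(np.array([.6448,.0663]),138,f)] for f in (408,410,412,414,415,416)])
E
```

```text
[[1.0, -0.0, 0.0, 0.0, 0.0], [3.0, 0.0, 0.0, -2.0, 0.0], [5.0, 1.0, 0.0, -4.0, 0.0], [8.0, 1.0, 0.0, -6.0, 0.0], [9.0, 2.0, 0.0, -7.0, 0.0], [10.0, 2.0, 0.0, -8.0, 0.0]]
```

move_arm --pt "2 0 0 -2 0" --pt "4 1 0 -4 0" --pt "6 1 0 -5 0" --pt "8 1 0 -7 0" --pt "8 1 0 -7 0" --pt "8 1 0 -7 0" --pt "8 1 0 -7 0"

```text
time: 8.1
tool_pos: [0.6385, 0.0722, 0.0605]
tcp_rot: [0.943, 2.996, 0.0]
wrist_force: [4.0, -1.0, 1.5]
width: -0.004
```

```bash
python3 look.py w6; python3 red.py w6; python3 - <<'E'
import cv2
im=cv2.imread("pics/w6.png");cv2.imwrite("pics/w6z.png",cv2.resize(im[130:420,0:340],(700,597),interpolation=cv2.INTER_CUBIC))
E
```

```text
8.15 [0.6385 0.0722 0.0605] [ 3.25 -1.8   2.84] [ 0.074  0.354  1.823 -0.     0.964 -0.887] psi 145.07511628388022
handle 2780 [0.63307017 0.07736645] 0.020625125616788864 ang 43.96644449572289
1538 mean (np.float64(0.0579), np.float64(263.12))
((578.189208984375, -29.988088607788086), (33.45466232299805, 33.596622467041016), 83.40276336669922) (np.float64(0.0614), np.float64(263.63))
angle ext 243.6483203119115 283.86438464888386
```

View pics/w6z.png

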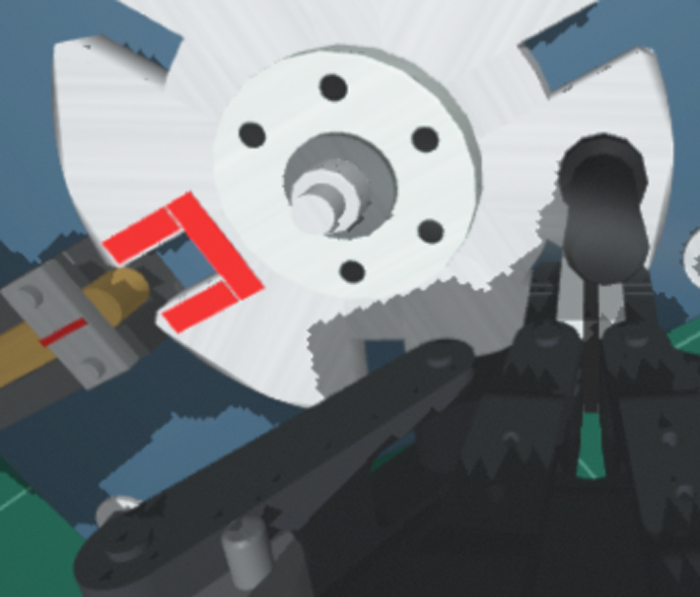

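move_arm --pt "-4 0 0 -7 0" --pt "-12 0 0 0 0" --pt "-25 0 0 0 0" --pt "-25 0 -50 0 0" --pt "-25 0 -100 0 0" --pt "-25 0 -110 0 0" --pt "-40 -50 -110 10 0" --pt "-50 -100 -110 20 0" --pt "-60 -145 -110 30 0" --pt "-70 -190 -110 40 0" --pt "-76 -230 -110 50 0" --pt "-76 -245 -110 58 0" --pt "-76 -245 -110 62 0" --pt "-76 -245 -110 62 0" --pt "-76 -245 -110 62 0" --pt "-76 -245 -110 62 0"

```text
time: 9.75
tool_pos: [0.5599, -0.172, 0.1696]
tcp_rot: [-2.348, -2.085, 0.001]
wrist_force: [-0.4, -0.3, 0.1]
width: -0.003
```

```bash
python3 look.py w7; python3 red.py w7;python3 - <<'E'
from h import *
import pickle
c=pickle.load(open("w7.pkl","rb"));W=cloud(c);Z=W[...,2]
p=c["pixels"].astype(int);m=(Z>.07)&(Z<.082)&(p[...,0]>p[...,2]+40)
P=W[m][:,:2];print(len(P),cv2.minAreaRect(P.astype(np.float32)*1000))
E
```

```text
9.8 [ 0.5601 -0.1719  0.1698] [ 0.04  0.53 -0.39] [-0.34   0.144  1.864  0.     1.135 -0.222] psi 83.21369779137797
413 mean (np.float64(0.0628), np.float64(271.13))
((579.2724609375, -33.77094650268555), (26.882568359375, 28.951976776123047), 83.24909973144531) (np.float64(0.065), np.float64(264.95))
angle ext 251.67734270273831 280.43109883515535
522 ((564.9935302734375, -130.66659545898438), (9.297263145446777, 30.86407470703125), 82.9461441040039)
```

View pics/w7.png

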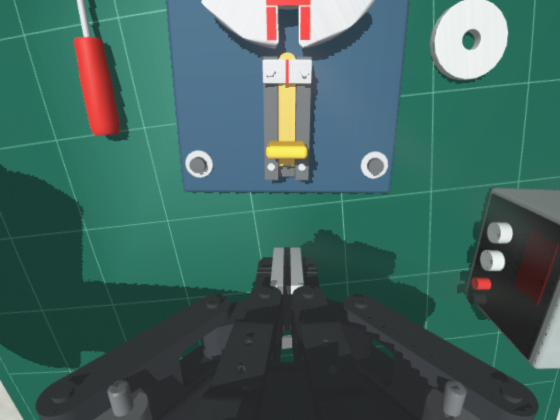

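move_arm --pt "0 0 45 0 0" --pt "0 0 85 0 0" --pt "0 0 109 0 0" --pt "0 0 109 0 0" --pt "10 0 109 0 0" --pt "20 0 109 0 0" --pt "25 0 109 0 0" --pt "30 0 109 0 0" --pt "35 0 109 0 0" --pt "39 0 109 0 0" --pt "43 0 109 0 0" --pt "46 0 109 0 0" --pt "49 0 109 0 0" --pt "52 0 109 0 0" --pt "52 0 109 0 0"

```text
time: 11.3
tool_pos: [0.5664, -0.1199, 0.061]
tcp_rot: [-2.35, -2.084, 0.0]
wrist_force: [-0.3, -0.8, -0.3]
width: -0.001
```

```bash
python3 look.py w8; python3 red.py w8
```

```text
11.35 [ 0.5662 -0.1198  0.0608] [ 0.39 -0.53  0.36] [-2.520e-01  2.480e-01  1.964e+00  1.000e-03  9.310e-01 -1.320e-01] psi 83.11981615937695
2714 mean (np.float64(0.0593), np.float64(263.97))
((578.30712890625, -31.160663604736328), (32.4940071105957, 33.50905990600586), 83.24016571044922) (np.float64(0.0625), np.float64(263.85))
angle ext 244.81312027961016 283.3943075726822
```

View pics/w8.png

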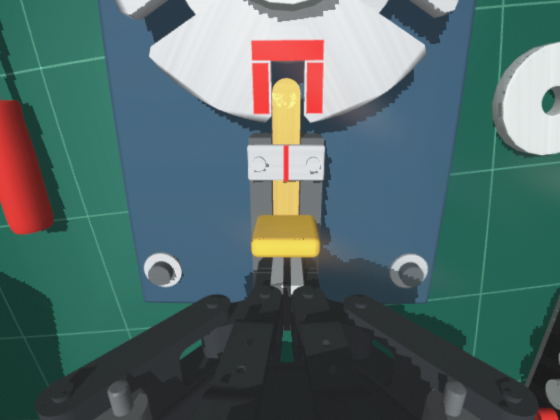

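move_arm --pt "2 0 0 0 0" --pt "4 0 0 0 0" --pt "6 0 0 0 0" --pt "8 0 0 0 0" --pt "9 0 0 0 0" --pt "10 0 0 0 0" --pt "10 0 0 0 0"

```text
time: 12.05
tool_pos: [0.567, -0.1135, 0.0609]
tcp_rot: [2.347, 2.084, -0.007]
wrist_force: [-2.5, -13.5, -0.5]
width: -0.002
```

move_arm --pt "1 0 0 0 0" --pt "2 0 0 0 0" --pt "2 0 0 0 0"

```text
time: 12.35
tool_pos: [0.567, -0.1134, 0.061]
tcp_rot: [2.345, 2.084, -0.011]
wrist_force: [-3.5, -19.7, -1.3]
width: 0.001
```

```bash
python3 look.py w9; python3 red.py w9;python3 - <<'E'
from h import *
import pickle
from plan import A
c=pickle.load(open("w9.pkl","rb"));W=cloud(c);Z=W[...,2]
p=c["pixels"].astype(int);m=(Z>.07)&(Z<.082)&(p[...,0]>p[...,2]+40)
P=W[m][:,:2];r=cv2.minAreaRect(P.astype(np.float32)*1000);print(len(P),r,np.hypot(*(np.array(r[0])/1000-A)))
E
```

```text
12.4 [ 0.567  -0.1135  0.061 ] [ -3.28 -19.5   -0.34] [-0.236  0.246  1.965 -0.01   0.93  -0.112] psi 83.23435694467732
2681 mean (np.float64(0.059), np.float64(263.85))
((578.2583618164062, -31.118986129760742), (32.58826446533203, 33.366146087646484), 83.25035095214844) (np.float64(0.0625), np.float64(263.81))
angle ext 244.64466211398536 283.6171968932609
1550 ((569.1431274414062, -98.83747863769531), (10.458406448364258, 31.909162521362305), 82.53303527832031) 0.13080218372157806
```

View pics/w9.png

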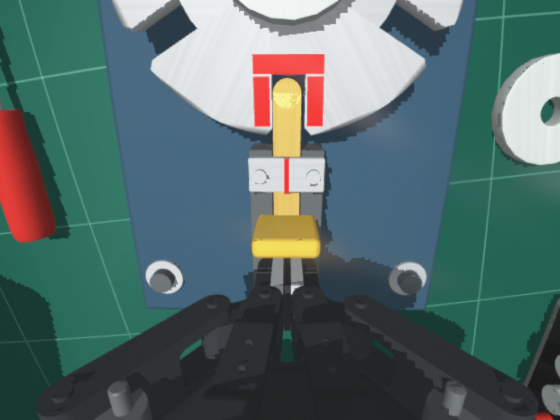

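```bash
python3 - <<'E'
from h import *
import pickle
from plan import A
c=pickle.load(open("w9.pkl","rb"));p=c["pixels"]
A=np.array([.5854,.0318])
for v in range(66,92): print(v,p[v,287],np.hypot(*(ray(c,287,v,.0425)[:2]-A)).round(4))
print(ray(c,287,157,.049),np.hypot(*(ray(c,287,157,.049)[:2]-A)),np.hypot(*(ray(c,287,192,.049)[:2]-A)))
E
```

```text
66 [245  79  76] 0.052
67 [245  80  76] 0.0524
68 [245  78  75] 0.0529
69 [245  76  74] 0.0533
70 [245  78  74] 0.0538
71 [245  75  72] 0.0542
72 [245  75  72] 0.0547
73 [237  72  70] 0.0551
74 [169  86  86] 0.0556
75 [96 83 87] 0.056
76 [70 71 79] 0.0565
77 [105  93  80] 0.0569
78 [221 185 107] 0.0574
79 [235 205 116] 0.0578
80 [236 206 116] 0.0583
81 [236 207 115] 0.0587
82 [236 207 115] 0.0592
83 [237 210 116] 0.0597
84 [238 212 118] 0.0601
85 [239 214 119] 0.0606
86 [239 213 118] 0.061
87 [238 213 118] 0.0615
88 [238 212 118] 0.062
89 [238 211 117] 0.0624
90 [238 211 118] 0.0629
91 [238 212 118] 0.0633
[ 0.57408616 -0.06211804  0.049     ] 0.09459704601271378 0.11278211873403705
```

move_arm --pt "-3 0 0 0 0" --pt "-10 0 0 0 0" --pt "-25 0 0 0 0" --pt "-40 0 0 0 0" --pt "-50 0 -40 0 0" --pt "-60 0 -80 0 0" --pt "-60 0 -120 0 0" --pt "-60 0 -140 0 0" --pt "-60 0 -140 0 0" --pt "-60 0 -140 0 0" --pt "-60 0 -140 0 0"

```text
time: 13.5
tool_pos: [0.5597, -0.1679, 0.1992]
tcp_rot: [-2.349, -2.082, 0.002]
wrist_force: [0.1, 0.5, 0.5]
width: -0.004
```

```bash
python3 look.py w10; python3 red.py w10; python3 - <<'E'
from h import *
for n in["side","scene"]:
    c=bot.read_camera(n);save(c,f"pics/{n}1.png")
E
```

```text
13.55 [ 0.5595 -0.1678  0.1989] [-0.1  -0.12 -0.69] [-0.334  0.119  1.836  0.     1.19  -0.214] psi 83.11566390063659
571 mean (np.float64(0.0577), np.float64(267.86))
((578.6181030273438, -31.33570098876953), (31.307710647583008, 31.020893096923828), 84.08570098876953) (np.float64(0.0627), np.float64(264.15))
angle ext 246.2370826061611 282.33434301651016
```

View pics/w10.png

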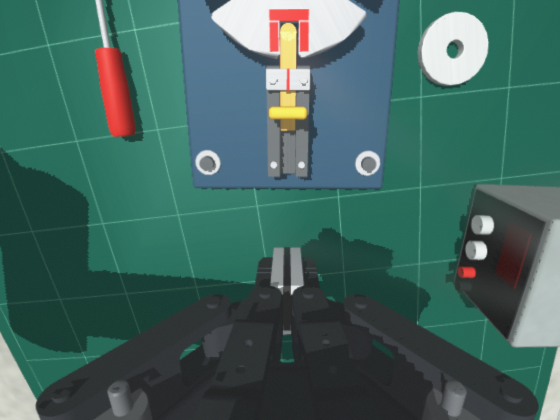

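View pics/scene1.png

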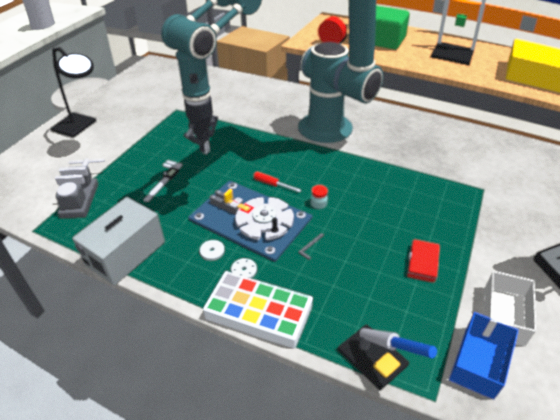

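The bar (nose at about (288,30)) is in the red notch, the lug is at (288,112) by the strap, the loose parts are unmoved, and the arm is clear.

```bash
python3 -c "
from workcell import bot
print(bot.finish_job())"
```

```text
the job is handed in; nothing more can be done
None
```

The red notch is in front of the bar and the bar is fully home in it. I handed the job in at about 13.7 s, and no verdict was reported.

**What I did:** With the fingers shut, I pushed the handle counter-clockwise about 148°. I stopped with the notch axis about 0.4° off the bar's line. I then pushed the lug's outer face until the bar met its end stop, at about 20 N, backed off and lifted clear.

**Last checks that agreed:**
- **Bar depth:** with the fingers still on the lug, the bar's nose was about 57 mm from the disc axis, against 57 mm expected. The lug was at 131 mm, against 132 mm.
- **Strap position:** it measured 95–113 mm out, as given, which supports the scale of these readings.
- **After backing off:** the bar was still in the red notch. The wrist force was near zero. The loose parts looked unmoved by eye in the last pictures; I did not measure their positions.

**Checks that disagreed:**
- **Lug travel:** I measured about 33 mm, against 36 mm nominal. I put this down to the bar starting a few mm in and to calibration error. The nose position and the hard stop both say it is home.
- **Final notch angle:** the last picture cut off part of the disc. It gave about 84° for the notch axis, where earlier views gave 83.2°. The mean angle of the red pixels in that picture (268°) can't be trusted, because the red line on the strap may be mixed in.

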